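# Get the low sample jar out from behind the reagent bottles for weighing

### The arm

A 6-joint arm with a two-finger parallel gripper is mounted at the origin on the work surface. World frame = base frame: x ahead of the robot, y to its left, z up, the work surface at z = 0. Lengths are in m, angles in rad, forces in N, time in s.
With the tool pointing down it reaches from about 0.25 to 0.8 m from the base axis. Payload 3.9 kg.
Tool frame: the origin (TCP) lies midway between the tips of the shut fingers; the grasp point (between the pads) lies 19 mm behind it (robot.grip_depth is the distance from the TCP to the grasp point, in m); z points along the fingers, y is the line along which they close (so a half turn about z gives the same grasp; the last joint's range is limited). The gripper opens to 85 mm and grips with 20 to 120 N. Pads are 22 mm wide; open, the fingers measure 114 mm over their backs; the gripper's body (76 mm by 85 mm) begins 54 mm behind the grasp point. The pads swing forward as they close: fully open they stand 13 mm farther back than shut.
Start: joints at [-1.261, 0.26, -0.138, 1.173, 0, 1.571], TCP at [0.16, -0.5, 0.231] pointing down, gripper open.
Joint ranges: [-2.78, 2.78], [-0.83, 1.72], [-1.28, 1.37], [-1.9, 2.12], [-1.57, 1.48], [-3.14, 3.14]. Speed limits (rad/s): [2.57, 2.57, 3.14, 3.14, 3.14, 3.14].

### API

Orientations are given as a unit quaternion [x, y, z, w].
In Python, from plant import status, read_camera, workorder, robot gives the robot as it stands.
- The arm moves only by the tool jog_arm, never from a script. Its argument "steps" is a list of rows, each a list of 2 entries, a list of its own where there are three numbers: the shift along the tool's x, y, z scaled (see below), then the turn, a rotation vector about the tool's x, y, z scaled (see below). In form: [[[dx, dy, dz], [wx, wy, wz]], ...]. A call has 1 to 10 rows; each row shifts and turns the commanded pose from where the row before left it, along the tool's axes as they then stand; what a row does not reach is not made up. The controller multiplies each number of a shift by 10 cm and each number of a turn by 360 degrees. A row lasts 1/8 s, in which the tool goes at most 62.5 mm and 10.7 degrees, less where a joint would pass 70% of its speed; a pose out of reach is approached as far as the arm can. A call with a number of a shift or a turn outside -1 to 1 is refused whole. A call with a gripper value outside its range is refused whole. "jaw" is the opening, from 0 (shut) to 1 (fully open), set as the call begins (left out, the last holds). The fingers move at their own pace and stop on an object; "squeeze" is the grip in N (left out, the last holds). Time passes only in rows, so rows that do not move let the fingers close. It gives the time, the measured TCP pose, the force, the opening and the grip force at its end, in the units of the state.
- status.state(): the state, without advancing time (a new reading comes with each control period).
- read_camera(name): name is "side" or "top" or "wrist"; returns a dict with "image" (420x560x3 uint8, red, green, blue), "depth" (420x560 float32, m along the optical axis (not along the pixel's ray), 0 where there is no reading), "fx", "fy", "cx", "cy" (pixels), "eye" and "rotation" of the camera in the world. Camera axes: x right, y up, looking along -z (the intrinsics and any distortion apply to the point x, -y, -z); pixel columns grow to the right and rows downward; lengths in m; the calibration is good to about 2 mm. A picture is of the moment at which its call begins.
- workorder.hand_in(): hands the job in; it is judged then, once.
The state is a dict: "time_s": time; "q": joint angles; "joint_velocities": joint speeds; "joint_torque": joint torques, N m; "position": TCP position; "tool_rot": TCP orientation; "contact_force": force on the tool from outside, world axes, zero at the start; "wrist_torque": the same for the moment, N m; "gripper_width": finger opening in m; "grasp_force": force on a finger pad.
Only numpy, scipy, OpenCV 4.12 (cv2) and the standard library are available. Lean on these libraries where they do the work, as an engineer would, in place of code of your own. Each camera call takes 0.05 s, during which the arm holds its last target. There are 200 camera calls.

### The job

The low sample jar stands on the bottle stand behind the amber bottle and the white bottle. First clear both bottles off the stand and stand them in the metal side tray, then fetch the jar and set it down gently in the middle of the balance's pan, and only then put each bottle back on the very spot of the stand where it stood at the start. Keep all three upright and leave the beaker, the dish and the spatula alone.

Things in the scene. Friction and masses are not known exactly. Their poses are not given: they have to be found in the camera images.
- amber_bottle: Round amber glass bottle, 150 high, body 66 in diameter up to 95 above its base, narrowing to a black screw cap 33 in diameter that takes up its top 28; 0.2 to 0.45 kg. Origin: centre of its underside, z up. Stands on one of the two front spots of the stand; it and the white bottle trade spots from start to start. (Lengths in mm.)
- white_bottle: Round white plastic bottle, 130 high, body 58 in diameter up to 94 above its base, with a white screw cap 44 in diameter that takes up its top 28; 0.15 to 0.31 kg. Origin: centre of its underside, z up. Stands on the other front spot of the stand. (Lengths in mm.)
- jar: Low round glass jar with a flat steel lid, 52 in diameter (lid; glass 51), 42 high, about 0.11 kg. Origin: centre of its underside, z up. Stands on the rear spot of the stand, behind the gap between the two bottles, 14 to 18 from them; until they are gone there is no room to get a gripper down around it. (Lengths in mm.)
- stand: Fixed flat grey plastic bottle stand, 150 (its x) by 170 (its y), top 15 above the bench. Origin: centre of its underside; its +x points roughly away from the robot. Three flat dark rings printed on its top mark the spots: front at x -30, y +42 and y -42; rear spot at x +30, y 0. All stand within 2 of these. (Lengths in mm.)
- tray: Fixed low rectangular metal side tray, empty at the start, 160 (its x) by 200 (its y); floor 4 above the bench, rim 4 thick and 12 high above the bench. Origin: centre of its underside. To the robot's left or right (it trades places with the balance). Room for both bottles side by side along its y. (Lengths in mm.)
- balance: Fixed laboratory balance, white housing 190 (its x) by 160, 38 high, with a flat round steel pan 110 in diameter whose top is 46 above the bench (it does not sink). Origin: under the pan's centre, at bench height; the display is on its -x side. To the robot's left or right. (Lengths in mm.)
- beaker: Bystander: empty glass beaker, 68 in diameter, 75 high, beyond the stand. Origin: centre of its underside. Leave alone. (Lengths in mm.)
- dish: Bystander: shallow round white dish, 90 in diameter, 14 high, beyond the stand. Origin: centre of its underside. Leave alone. (Lengths in mm.)
- spatula: Bystander: narrow steel laboratory spatula, 175 long, 13 wide, 5 thick, lying crosswise on the bench between robot and stand. Origin: on its underside near mid-length; its x axis runs along its length. Leave alone. (Lengths in mm.)
There are look-alikes about, which are no part of the job. Leave any brown look-alike of the jar alone.

How it is judged:
By the outcome, as a careful person would: the job done as asked, in the order asked, and still so for the second after the job is handed in, with the robot touching nothing.
It also fails if it takes over 138 s, if anything falls off the work surface, if the arm or the gripper's body presses on something with over 40 N, if the wrist force passes 120 N, or if a joint passes its speed limit or range.

## Working session

There is one attempt and no reset: what is moved stays moved. The work goes in short steps, Python scripts to look and compute and a tool call to move; the robot and the scene stay as the last step left them, time stands still between calls to the robot, and variables do not carry over. Pictures are saved under pics/ and viewed, at most 14 in all, crops included, and the job is handed in when it is done.

Besides the shell and the picture viewer there is one more tool, called after "Emit:" as name([rows], argument=value, ...), one row to a line, values as JSON. jog_arm: Moves the arm, as the interface text tells. Shifts and turns lie within -1 to 1; 1 stands for 10 cm of shift or 360 degrees of turn. Its arguments: {"type":"object","properties":{"steps":{"type":"array"},"jaw":{"type":"number"},"squeeze":{"type":"number"}},"required":["steps"]}

```bash
mkdir -p pics; ls; cat > h.py <<'E'
import numpy as np, cv2
from plant import status, read_camera, workorder, robot
def snap(n,f):
    c=read_camera(n); cv2.imwrite('pics/'+f+'.png',c['image'][:,:,::-1]); np.savez('pics/'+f+'.npz',**{k:c[k] for k in c}); return c
def world(c,u,v,d=None,z=None):
    r=np.array([(u-c['cx'])/c['fx'],-(v-c['cy'])/c['fy'],-1.]); R=np.array(c['rotation']); e=np.array(c['eye'])
    w=R@r
    if z is not None: return e+w*(z-e[2])/w[2]
    return e+w*(d if d is not None else c['depth'][int(v),int(u)])
E
python3 - <<'E'
from h import *
c=snap('top','top1'); s=snap('side','side1')
for k in c,s: print({a:k[a] for a in k if a not in('image','depth')})
print(status.state())
E
```

```text
pics
{'fx': 492.5114855341391, 'fy': 492.5114855341391, 'cx': 276.55469235719573, 'cy': 214.37754872891503, 'eye': array([ 0.37883813, -0.00903582,  1.09234801]), 'rotation': array([ 0.06635038, -0.05388587, -0.69568596,  0.71324258])}
{'fx': 386.4161988731874, 'fy': 386.4161988731874, 'cx': 281.6444641834815, 'cy': 206.42793932157463, 'eye': array([0.22424976, 0.44018103, 0.58779131]), 'rotation': array([-0.12565811,  0.36319141,  0.87591463, -0.29167722])}
{'time_s': 0.1, 'q': array([-1.26097953e+00,  2.60590756e-01, -1.39258833e-01,  1.17268385e+00,
        4.32269541e-05,  1.57077367e+00]), 'joint_velocities': array([-0.00050255, -0.00126978,  0.00179947,  0.00059226,  0.00011505,
        0.00056588]), 'joint_torque': array([-1.34783753e-03, -4.06506014e+01,  2.54528207e+01,  1.01410437e-02,
       -2.34850330e-05,  9.86351864e-06]), 'position': array([ 0.1598898 , -0.49941428,  0.23055548]), 'tool_rot': array([ 9.88023550e-01,  1.54300712e-01, -1.12644564e-04, -8.61490573e-04]), 'contact_force': array([-0.03935426, -0.36782769,  0.72194057]), 'wrist_torque': array([-0.01972082,  0.06473899,  0.01629129]), 'grasp_force': 0.0, 'gripper_width': 0.08549555423519595}
```

Rotation is a quaternion; fix that, then view.

```bash
sed -i "s/R=np.array(c\['rotation'\])/R=Rot.from_quat(c['rotation']).as_matrix()/; 1a from scipy.spatial.transform import Rotation as Rot" h.py; python3 -c "
import cv2
a=cv2.imread('pics/top1.png');cv2.imwrite('pics/top1b.png',cv2.resize(a,(800,600),interpolation=cv2.INTER_CUBIC))"
```

```text
(no output)
```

View pics/top1b.png

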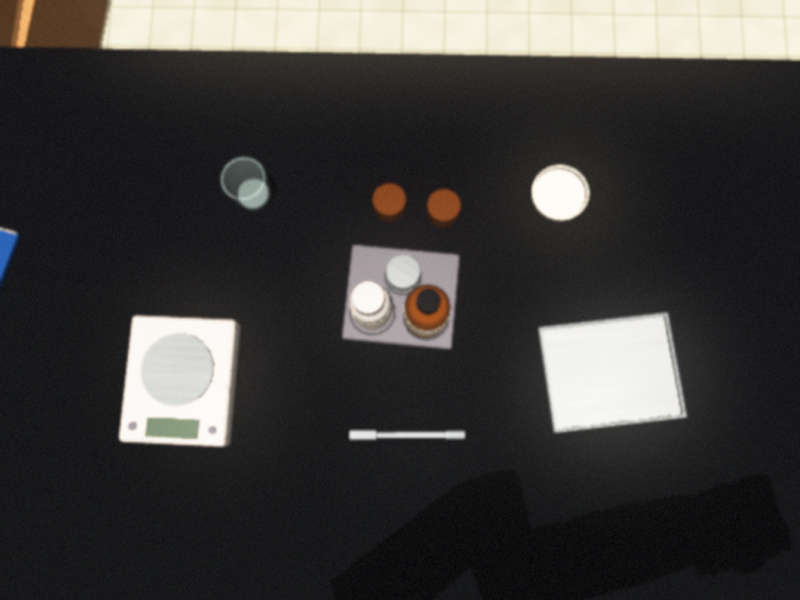

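View pics/side1.png

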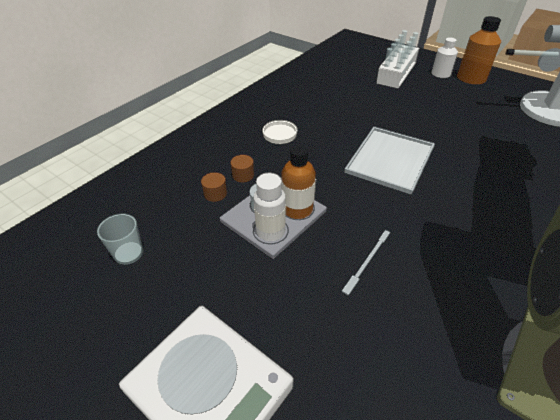

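Top view (800-px scale): balance pan at (178,370), tray (613,373), stand (401,297). On the stand are the white bottle, left front (369,295), the amber bottle, right front (428,300), and a steel-lidded jar at (403,270). The candidates for the jar are that one and two brown pots at (389,198) and (443,204). The one on the stand fits, with its steel lid and rear spot. The brown pots are the look-alikes. I'll confirm it in a crop and measure.

```bash
python3 - <<'E'
from h import *
c=np.load('pics/top1.npz')
a=cv2.imread('pics/top1.png')[160:250,230:335];cv2.imwrite('pics/crop1.png',cv2.resize(a,None,fx=6,fy=6,interpolation=cv2.INTER_CUBIC))
v,u=np.mgrid[0:420,0:560]; d=c['depth']
r=np.stack([(u-c['cx'])/c['fx'],-(v-c['cy'])/c['fy'],-np.ones_like(d)],-1)
P=c['eye']+(r*d[...,None])@Rot.from_quat(c['rotation']).as_matrix().T; P[d==0]=np.nan
def sel(n,u0,u1,v0,v1,lo,hi):
    q=P[int(v0*.7):int(v1*.7),int(u0*.7):int(u1*.7)].reshape(-1,3); q=q[(q[:,2]>lo)&(q[:,2]<hi)]
    if len(q)<5: print(n,'few');return
    m=cv2.minAreaRect((q[:,:2]*1000).astype(np.float32)); (cx,cy),rr=cv2.minEnclosingCircle((q[:,:2]*1000).astype(np.float32))
    print(n,len(q),'mean',(q.mean(0)*1000).round(1),'zmed',(np.median(q[:,2])*1000).round(1),'rect',np.round(np.r_[m[0],m[1],m[2]],1),'circ',round(cx,1),round(cy,1),round(rr,1))
sel('amber cap',395,460,275,345,.155,.18)
sel('white cap',345,395,275,335,.135,.16)
sel('jar lid',380,425,250,295,.045,.07)
sel('stand',335,465,240,355,.009,.022)
sel('stand all',335,465,240,355,.009,.2)
sel('tray',530,695,305,440,.0025,.02)
sel('trayrim',530,695,305,440,.009,.02)
sel('pan',130,225,325,410,.0425,.06)
sel('housing',110,245,310,450,.03,.06)
sel('spatula',340,475,420,445,.0025,.02)
sel('pot1',370,410,175,220,.02,.07)
sel('pot2',425,465,185,225,.02,.07)
sel('bench',260,330,300,400,-.1,.1)
sel('beaker',215,275,150,215,.01,.1)
E
```

```text
amber cap 230 mean [547.6 -34.2 164. ] zmed 164.2 rect [548.  -34.3  31.5  31.6  48. ] circ 547.8 -34.4 16.6
white cap 391 mean [553.5  48.  144.1] zmed 144.3 rect [554.2  47.7  43.4  41.3   1.1] circ 554.3 48.2 22.0
jar lid 454 mean [610.2   2.2  56.2] zmed 56.3 rect [610.8   2.4  51.2  49.6   1.7] circ 610.9 2.0 26.1
stand 2771 mean [584.5   5.5  14.4] zmed 14.4 rect [581.2   4.6 170.1 150.6  85.8] circ 580.2 5.3 110.9
stand all 5003 mean [572.4   3.9  55.9] zmed 17.1 rect [581.2   4.6 170.1 150.6  85.8] circ 580.2 5.3 110.9
tray 4866 mean [ 472.2 -320.     5.3] zmed 4.4 rect [ 472.8 -324.2  252.9  211.    89.6] circ 475.4 -323.2 160.8
trayrim 566 mean [ 472.6 -320.9   11.7] zmed 11.6 rect [ 471.4 -319.8  159.9  201.4    8.1] circ 471.2 -319.6 126.7
pan 1936 mean [455.8 336.7  45.7] zmed 45.6 rect [460.  338.3 125.5 136.3   3.1] circ 463.3 336.3 78.8
housing 6483 mean [439.4 334.3  39.9] zmed 38.7 rect [441.3 337.1 161.4 190.5  88.5] circ 440.6 335.9 120.3
spatula 328 mean [369.1  -3.7   4.6] zmed 4.1 rect [372.7  -8.3  34.3 204.8   1.5] circ 377.0 -8.2 102.9
pot1 450 mean [726.3  26.3  40.3] zmed 41.1 rect [728.1  26.8  51.   49.4   1.5] circ 728.6 26.2 26.4
pot2 450 mean [718.7 -58.1  40.3] zmed 41.3 rect [720.7 -58.2  49.7  49.2   3. ] circ 721.0 -58.3 25.9
bench 3343 mean [494.9 169.7  -0.6] zmed -0.7 rect [495.6 170.4 156.7 107.4   2.3] circ 495.2 170.2 94.2
beaker 724 mean [750.2 251.6  49.3] zmed 52.1 rect [746.  248.4  67.9  65.2  45.8] circ 746.4 248.7 34.5
```

View pics/crop1.png

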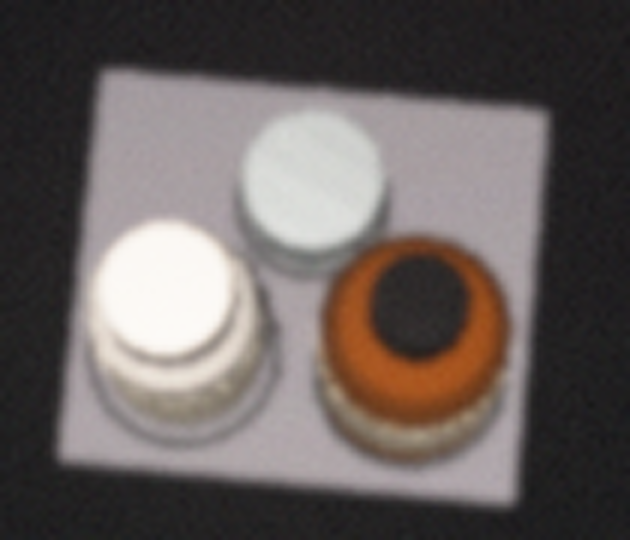

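The crop confirms it: the steel-lidded glass jar is at the rear (313,180), with the white bottle left front and the amber bottle right front. I'll grip both bottles by the cap, with the fingers closing along world x. First I'll turn the tool 72°.

Emit:
jog_arm([
  [[0,0,0],[0,0,-0.0287]],
  [[0,0,0],[0,0,-0.0287]],
  [[0,0,0],[0,0,-0.0287]],
  [[0,0,0],[0,0,-0.0287]],
  [[0,0,0],[0,0,-0.0287]],
  [[0,0,0],[0,0,-0.0287]],
  [[0,0,0],[0,0,-0.0287]],
  [[0,0,0],[0,0,0]],
], jaw=1, squeeze=50)

```text
time_s: 1.1
position: [0.1599, -0.4997, 0.2308]
tool_rot: [0.707, 0.707, 0.0, -0.0]
contact_force: [0.1, -0.5, 0.2]
gripper_width: 0.0859
grasp_force: 0.0
```

```bash
python3 - <<'E'
from h import *
print(Rot.from_quat(status.state()['tool_rot']).as_matrix().round(4))
c=dict(np.load('pics/top1.npz'))
# pan edge via mid-depth threshold after smoothing
d=cv2.GaussianBlur(c['depth'],(5,5),0)
v,u=np.mgrid[225:295,85:165]; p=np.array([world(c,a,b,d[b,a]) for a,b in zip(u.ravel(),v.ravel())])
q=p[(p[:,2]>.042)]; 
print(len(q),q.mean(0), np.median(q,0))
for lo in (.041,.042,.043,.044):
    m=((p[:,2]>lo).reshape(u.shape)*255).astype(np.uint8); m=cv2.morphologyEx(m,cv2.MORPH_OPEN,np.ones((7,7)))
    n,l,s,cc=cv2.connectedComponentsWithStats(m); k=1+np.argmax(s[1:,4]); print(lo,s[k],world(c,cc[k][0]+85,cc[k][1]+225,z=.046))
E
```

```text
[[ 8.e-04  1.e+00 -3.e-04]
 [ 1.e+00 -8.e-04  1.e-03]
 [ 1.e-03 -3.e-04 -1.e+00]]
2411 [0.45646695 0.33392229 0.05504704] [0.45674388 0.33547916 0.04556828]
0.041 [  13    8   51   51 2078] [0.45579045 0.33638215 0.046     ]
0.042 [  14    9   50   50 2025] [0.45557852 0.3363896  0.046     ]
0.043 [  14    9   49   50 1959] [0.45552096 0.33633919 0.046     ]
0.044 [  15   10   48   48 1866] [0.45574513 0.33654382 0.046     ]
```

Emit:
jog_arm([
  [[0.3,0.25,0],[0,0,0]],
  [[0.46,0.38,0],[0,0,0]],
  [[0.46,0.38,0],[0,0,0]],
  [[0.46,0.38,0],[0,0,0]],
  [[0.46,0.38,0],[0,0,0]],
  [[0.46,0.38,0],[0,0,0]],
  [[0.46,0.38,0],[0,0,0]],
  [[0.46,0.38,0],[0,0,0]],
  [[0.46,0.38,0],[0,0,0]],
  [[0.46,0.38,0],[0,0,0]],
])

```text
time_s: 2.35
position: [0.5274, -0.0538, 0.2312]
tool_rot: [0.708, 0.706, -0.0, 0.0]
contact_force: [0.3, -0.7, 0.7]
gripper_width: 0.0853
grasp_force: 0.0
```

Emit:
jog_arm([
  [[0.2,0.205,0],[0,0,0]],
  [[0,0,0.25],[0,0,0]],
  [[0,0,0.3],[0,0,0]],
  [[0,0,0.25],[0,0,0]],
  [[0,0,0.15],[0,0,0]],
  [[0,0,0],[0,0,0]],
])

```text
time_s: 3.1
position: [0.546, -0.0355, 0.1353]
tool_rot: [0.707, 0.707, -0.001, -0.001]
contact_force: [0.5, 0.2, 0.7]
gripper_width: 0.0852
grasp_force: 0.0
```

Emit:
jog_arm([
  [[0.012,0.019,0.02],[0,0,0]],
  [[0,0,0],[0,0,0]],
])

```text
time_s: 3.35
position: [0.5498, -0.0343, 0.1352]
tool_rot: [0.707, 0.707, 0.001, 0.001]
contact_force: [0.3, 0.3, 0.1]
gripper_width: 0.0856
grasp_force: 0.0
```

```bash
python3 - <<'E'
from h import *
c=snap('side','s2'); a=c['image'][100:300,170:400,::-1]; cv2.imwrite('pics/s2c.png',cv2.resize(a,None,fx=3,fy=3))
print(status.state()['position'])
E
```

```text
[ 0.54961391 -0.03432495  0.13516264]
```

View pics/s2c.png

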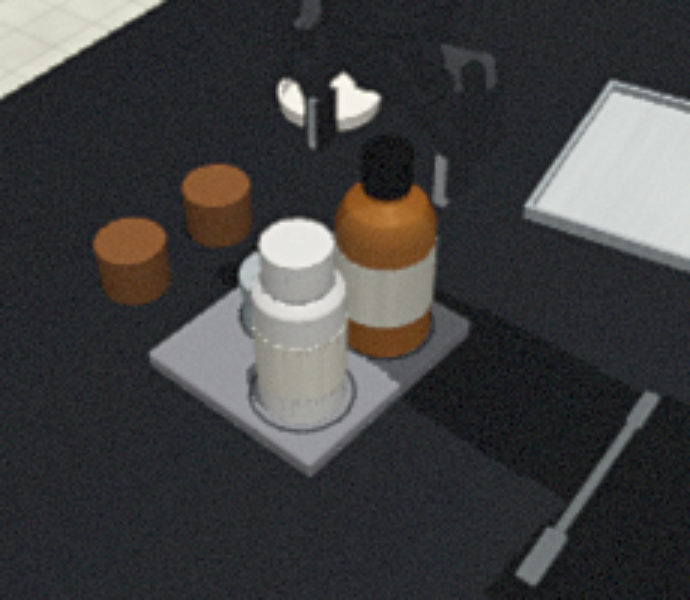

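Both fingers straddle the amber cap, which is at (387,165) in the crop. I'll make a small correction and close.

Emit:
jog_arm([
  [[0,-0.01,0.02],[0,0,0]],
])

```text
time_s: 3.52
position: [0.5485, -0.0343, 0.133]
tool_rot: [0.707, 0.707, 0.001, 0.001]
contact_force: [-0.5, -0.2, -0.2]
gripper_width: 0.0855
grasp_force: 0.0
```

Emit:
jog_arm([
  [[0,0,0],[0,0,0]],
  [[0,0,0],[0,0,0]],
  [[0,0,0],[0,0,0]],
  [[0,0,0],[0,0,0]],
  [[0,0,0],[0,0,0]],
  [[0,0,0],[0,0,0]],
], jaw=0, squeeze=50)

```text
time_s: 4.28
position: [0.5478, -0.0343, 0.1325]
tool_rot: [0.707, 0.708, 0.0, 0.0]
contact_force: [-1.5, -0.7, 3.8]
gripper_width: 0.0317
grasp_force: 49.5
```

Emit:
jog_arm([
  [[0,0,-0.1],[0,0,0]],
  [[0,0,-0.2],[0,0,0]],
  [[0,0,-0.3],[0,0,0]],
  [[-0.1,0,-0.1],[0,0,0]],
  [[-0.2,0,0],[0,0,0]],
  [[-0.3,-0.1,0],[0,0,0]],
  [[-0.35,-0.1,0],[0,0,0]],
  [[-0.35,-0.1,0],[0,0,0]],
  [[-0.35,-0.1,0],[0,0,0]],
  [[-0.35,-0.1,0],[0,0,0]],
])

```text
time_s: 5.52
position: [0.4962, -0.2365, 0.2005]
tool_rot: [0.707, 0.707, -0.001, -0.001]
contact_force: [0.4, 0.0, -4.1]
gripper_width: 0.0319
grasp_force: 50.4
```

Emit:
jog_arm([
  [[-0.35,-0.1,0],[0,0,0]],
  [[-0.35,-0.1,0],[0,0,0]],
  [[-0.33,0,0],[0,0,0]],
  [[-0.2,0,0],[0,0,0]],
  [[-0.1,0,0],[0,0,0]],
  [[0,0,0],[0,0,0]],
  [[0,0,0.2],[0,0,0]],
  [[0,0,0.2],[0,0,0]],
  [[0,0,0.2],[0,0,0]],
  [[0,0,0.1],[0,0,0]],
])

```text
time_s: 6.78
position: [0.4778, -0.3655, 0.1312]
tool_rot: [0.706, 0.708, 0.0, -0.001]
contact_force: [-0.3, -0.1, -4.1]
gripper_width: 0.0319
grasp_force: 50.4
```

Emit:
jog_arm([
  [[0,0,0.05],[0,0,0]],
  [[0,0,0.04],[0,0,0]],
  [[0,0,0.015],[0,0,0]],
  [[0,0,0],[0,0,0]],
])

```text
time_s: 7.28
position: [0.4785, -0.3676, 0.1222]
tool_rot: [0.707, 0.708, 0.0, 0.0]
contact_force: [-0.5, 0.2, -4.2]
gripper_width: 0.0321
grasp_force: 50.4
```

Emit:
jog_arm([
  [[0,0,0.01],[0,0,0]],
  [[0,0,0],[0,0,0]],
])

```text
time_s: 7.52
position: [0.4786, -0.3678, 0.1215]
tool_rot: [0.707, 0.708, 0.0, 0.001]
contact_force: [-0.6, -0.0, -0.7]
gripper_width: 0.032
grasp_force: 51.0
```

Emit:
jog_arm([
  [[0,0,0],[0,0,0]],
  [[0,0,0],[0,0,0]],
  [[0,0,0],[0,0,0]],
  [[0,0,-0.1],[0,0,0]],
  [[0,0,-0.35],[0,0,0]],
  [[0,0,-0.35],[0,0,0]],
  [[0.2,0,0],[0,0,0]],
  [[0.4,0,0],[0,0,0]],
  [[0.5,0.1,0],[0,0,0]],
  [[0.5,0.1,0],[0,0,0]],
], jaw=1)

```text
time_s: 8.78
position: [0.4974, -0.2053, 0.2004]
tool_rot: [0.707, 0.707, -0.0, -0.0]
contact_force: [0.2, -0.0, 0.1]
gripper_width: 0.0852
grasp_force: 0.0
```

Emit:
jog_arm([
  [[0.5,0.1,0],[0,0,0]],
  [[0.5,0.1,0],[0,0,0]],
  [[0.5,0.1,0],[0,0,0]],
  [[0.5,0.1,0],[0,0,0]],
  [[0.4,0.1,0],[0,0,0]],
  [[0.157,0.06,0],[0,0,0]],
  [[0,0,0],[0,0,0]],
  [[0,0,0],[0,0,0]],
])

```text
time_s: 9.78
position: [0.5532, 0.0474, 0.2006]
tool_rot: [0.707, 0.707, -0.001, -0.0]
contact_force: [0.8, -1.0, 0.2]
gripper_width: 0.0853
grasp_force: 0.0
```

Emit:
jog_arm([
  [[0.006,0.005,0.2],[0,0,0]],
  [[0,0,0.3],[0,0,0]],
  [[0,0,0.3],[0,0,0]],
  [[0,0,0.1],[0,0,0]],
  [[0,0,0],[0,0,0]],
  [[0,0,0],[0,0,0]],
])

```text
time_s: 10.52
position: [0.5553, 0.0487, 0.1121]
tool_rot: [0.707, 0.707, 0.001, 0.001]
contact_force: [-0.0, -0.2, 0.2]
gripper_width: 0.0852
grasp_force: 0.0
```

```bash
python3 - <<'E'
from h import *
c=snap('side','s3'); a=c['image'][60:300,170:450,::-1]; cv2.imwrite('pics/s3c.png',cv2.resize(a,None,fx=2.5,fy=2.5))
E
```

```text
(no output)
```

View pics/s3c.png

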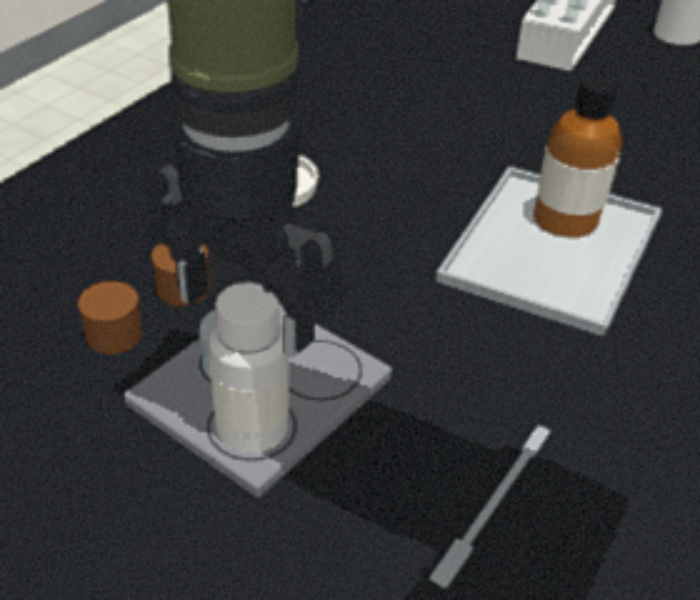

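The amber bottle stands upright in the tray at (570,190), and the fingers straddle the white cap at (248,315). Now I'll close on it.

Emit:
jog_arm([
  [[0,-0.008,0],[0,0,0]],
])

```text
time_s: 10.7
position: [0.5543, 0.0491, 0.1119]
tool_rot: [0.707, 0.708, 0.001, 0.001]
contact_force: [-1.2, 0.5, 0.2]
gripper_width: 0.0856
grasp_force: 0.0
```

Emit:
jog_arm([
  [[0,0,0],[0,0,0]],
  [[0,0,0],[0,0,0]],
  [[0,0,0],[0,0,0]],
  [[0,0,0],[0,0,0]],
  [[0,0,0],[0,0,0]],
  [[0,0,0],[0,0,0]],
], jaw=0, squeeze=50)

```text
time_s: 11.45
position: [0.5534, 0.049, 0.1133]
tool_rot: [0.707, 0.708, 0.001, 0.001]
contact_force: [-4.1, -1.1, 15.6]
gripper_width: 0.043
grasp_force: 69.4
```

Emit:
jog_arm([
  [[0,0,-0.1],[0,0,0]],
  [[0,0,-0.2],[0,0,0]],
  [[0,0,-0.3],[0,0,0]],
  [[-0.1,0,-0.1],[0,0,0]],
  [[-0.2,-0.1,0],[0,0,0]],
  [[-0.3,-0.1,0],[0,0,0]],
  [[-0.35,-0.1,0],[0,0,0]],
  [[-0.35,-0.1,0],[0,0,0]],
  [[-0.35,-0.1,0],[0,0,0]],
  [[-0.35,-0.1,0],[0,0,0]],
])

```text
time_s: 12.7
position: [0.4909, -0.1529, 0.1791]
tool_rot: [0.707, 0.707, -0.001, -0.001]
contact_force: [0.9, -0.4, -1.9]
gripper_width: 0.0427
grasp_force: 69.6
```

Emit:
jog_arm([
  [[-0.35,-0.1,0],[0,0,0]],
  [[-0.35,-0.1,0],[0,0,0]],
  [[-0.3,-0.09,0],[0,0,0]],
  [[-0.15,0,0],[0,0,0]],
  [[-0.06,0,0],[0,0,0]],
  [[0,0,0],[0,0,0]],
  [[0,0,0.2],[0,0,0]],
  [[0,0,0.2],[0,0,0]],
  [[0,0,0.2],[0,0,0]],
  [[0,0,0.1],[0,0,0]],
])

```text
time_s: 13.95
position: [0.4644, -0.2706, 0.1097]
tool_rot: [0.706, 0.708, -0.0, -0.001]
contact_force: [-0.6, 0.3, -2.9]
gripper_width: 0.0429
grasp_force: 69.7
```

Emit:
jog_arm([
  [[0,0,0.05],[0,0,0]],
  [[0,0,0.03],[0,0,0]],
  [[0,0,0.01],[0,0,0]],
  [[0,0,0],[0,0,0]],
])

```text
time_s: 14.45
position: [0.4653, -0.2722, 0.1027]
tool_rot: [0.707, 0.708, 0.0, 0.001]
contact_force: [-1.6, 1.5, 1.8]
gripper_width: 0.0425
grasp_force: 70.7
```

Emit:
jog_arm([
  [[0,0,0],[0,0,0]],
  [[0,0,0],[0,0,0]],
  [[0,0,0],[0,0,0]],
  [[0,0,-0.1],[0,0,0]],
  [[0,0,-0.35],[0,0,0]],
  [[0,0,-0.35],[0,0,0]],
  [[0.2,0.1,0],[0,0,0]],
  [[0.4,0.2,0],[0,0,0]],
  [[0.4,0.2,0],[0,0,0]],
  [[0.4,0.2,0],[0,0,0]],
], jaw=1)

```text
time_s: 15.7
position: [0.5355, -0.131, 0.1827]
tool_rot: [0.707, 0.707, 0.0, 0.001]
contact_force: [1.1, 0.5, 0.2]
gripper_width: 0.0854
grasp_force: 0.0
```

Emit:
jog_arm([
  [[0.4,0.2,0],[0,0,0]],
  [[0.4,0.2,0],[0,0,0]],
  [[0.4,0.2,0],[0,0,0]],
  [[0.14,0.156,0],[0,0,0]],
  [[0,0,0.2],[0,0,0]],
  [[0,0,0.4],[0,0,0]],
  [[0,0,0.3],[0,0,0]],
  [[0,0,0],[0,0,0]],
  [[0,0,0],[0,0,0]],
])

```text
time_s: 16.82
position: [0.6111, 0.002, 0.0933]
tool_rot: [0.707, 0.708, 0.001, 0.001]
contact_force: [0.0, 0.1, 0.3]
gripper_width: 0.0853
grasp_force: 0.0
```

```bash
python3 - <<'E'
from h import *
print(status.state()['position'])
c=snap('wrist','w1'); print(c['eye'])
c=snap('side','s4'); a=c['image'][60:300,170:450,::-1]; cv2.imwrite('pics/s4c.png',cv2.resize(a,None,fx=2.5,fy=2.5))
c=snap('top','t4')
E
```

```text
[0.61110542 0.00202404 0.09328053]
[0.61114055 0.08326919 0.23653099]
```

View pics/s4c.png

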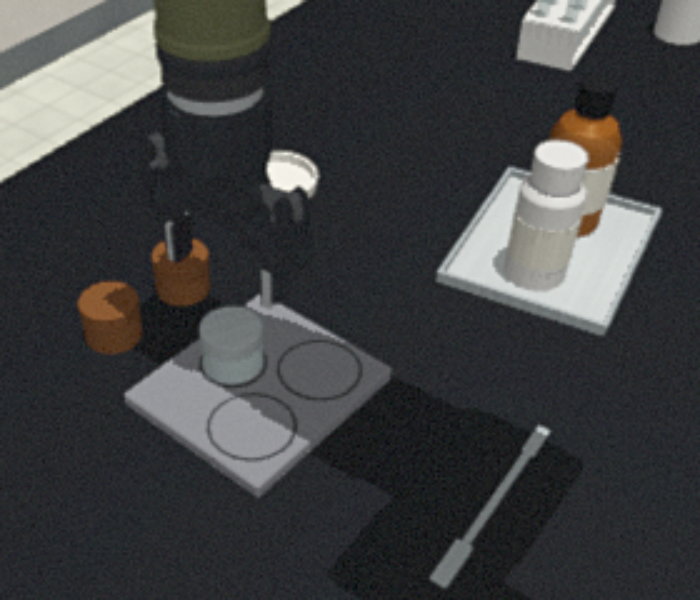

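View pics/w1.png

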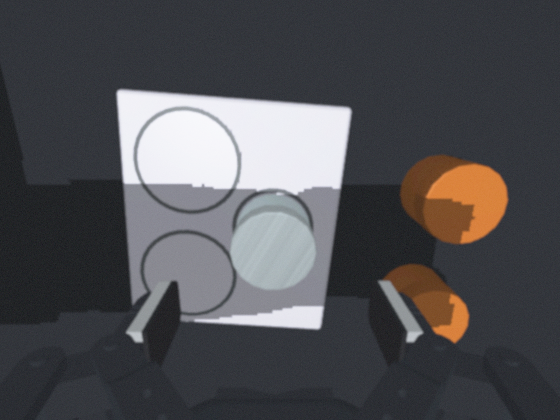

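Both bottles stand upright in the tray, at (540,215) and (590,160) in the side crop. In the wrist view the jar lid at (273,248) is centred between the fingers. I'll descend and grip with a gentler squeeze.

Emit:
jog_arm([
  [[0,0,0.2],[0,0,0]],
  [[0,0,0.3],[0,0,0]],
  [[0,0,0.15],[0,0,0]],
  [[0,0,0.07],[0,0,0]],
  [[0,0,0],[0,0,0]],
])

```text
time_s: 17.6
position: [0.6104, 0.0021, 0.0201]
tool_rot: [0.707, 0.708, 0.0, 0.0]
contact_force: [-0.2, -0.3, 0.1]
gripper_width: 0.0854
grasp_force: 0.0
```

Emit:
jog_arm([
  [[0,0,0],[0,0,0]],
  [[0,0,0],[0,0,0]],
  [[0,0,0],[0,0,0]],
  [[0,0,0],[0,0,0]],
  [[0,0,0],[0,0,0]],
], jaw=0, squeeze=35)

```text
time_s: 18.23
position: [0.6109, 0.0021, 0.0209]
tool_rot: [0.707, 0.708, 0.001, 0.001]
contact_force: [-1.2, 0.3, 6.3]
gripper_width: 0.0513
grasp_force: 36.3
```

Emit:
jog_arm([
  [[0,0,-0.1],[0,0,0]],
  [[0,0,-0.2],[0,0,0]],
  [[0,0,-0.3],[0,0,0]],
  [[0.1,0,-0.2],[0,0,0]],
  [[0.2,-0.1,-0.1],[0,0,0]],
  [[0.3,-0.15,0],[0,0,0]],
  [[0.35,-0.15,0],[0,0,0]],
  [[0.35,-0.15,0],[0,0,0]],
  [[0.35,-0.15,0],[0,0,0]],
  [[0.35,-0.15,0],[0,0,0]],
])

```text
time_s: 19.48
position: [0.5225, 0.2035, 0.1092]
tool_rot: [0.706, 0.708, -0.001, -0.001]
contact_force: [0.9, -0.0, -1.6]
gripper_width: 0.0513
grasp_force: 36.7
```

Emit:
jog_arm([
  [[0.35,-0.15,0],[0,0,0]],
  [[0.35,-0.15,0],[0,0,0]],
  [[0.3,-0.15,0],[0,0,0]],
  [[0.25,-0.15,0],[0,0,0]],
  [[0.094,-0.091,0],[0,0,0]],
  [[0,0,0.15],[0,0,0]],
  [[0,0,0.2],[0,0,0]],
  [[0,0,0.1],[0,0,0]],
  [[0,0,0.05],[0,0,0]],
  [[0,0,0],[0,0,0]],
])

```text
time_s: 20.72
position: [0.4557, 0.3358, 0.0595]
tool_rot: [0.707, 0.707, -0.0, -0.0]
contact_force: [0.1, -0.1, -1.3]
gripper_width: 0.0511
grasp_force: 36.7
```

Emit:
jog_arm([
  [[0.007,0,0.03],[0,0,0]],
  [[0,0,0.03],[0,0,0]],
  [[0,0,0.015],[0,0,0]],
  [[0,0,0],[0,0,0]],
])

```text
time_s: 21.22
position: [0.4555, 0.3369, 0.0522]
tool_rot: [0.707, 0.708, -0.0, -0.0]
contact_force: [0.5, -1.0, -1.1]
gripper_width: 0.0509
grasp_force: 36.7
```

Emit:
jog_arm([
  [[0,0,0.007],[0,0,0]],
  [[0,0,0],[0,0,0]],
])

```text
time_s: 21.48
position: [0.4557, 0.3371, 0.0519]
tool_rot: [0.707, 0.708, 0.0, -0.0]
contact_force: [-0.8, -0.0, 0.9]
gripper_width: 0.0509
grasp_force: 36.8
```

Emit:
jog_arm([
  [[0,0,0],[0,0,0]],
  [[0,0,0],[0,0,0]],
  [[0,0,0],[0,0,0]],
  [[0,0,-0.05],[0,0,0]],
  [[0,0,-0.2],[0,0,0]],
  [[0,0,-0.4],[0,0,0]],
  [[0,0,-0.4],[0,0,0]],
  [[-0.2,0,-0.28],[0,0,0]],
  [[-0.4,0,0],[0,0,0]],
  [[-0.5,0,0],[0,0,0]],
], jaw=1)

```text
time_s: 22.72
position: [0.4563, 0.2267, 0.1856]
tool_rot: [0.706, 0.708, 0.001, 0.0]
contact_force: [0.8, -0.7, -0.4]
gripper_width: 0.0853
grasp_force: 0.0
```

Emit:
jog_arm([
  [[-0.5,0,0],[0,0,0]],
  [[-0.55,0,0],[0,0,0]],
  [[-0.55,0,0],[0,0,0]],
  [[-0.55,0,0],[0,0,0]],
  [[-0.55,0,0],[0,0,0]],
  [[-0.55,0,0],[0,0,0]],
  [[-0.5,0,0],[0,0,0]],
  [[-0.5,0,0],[0,0,0]],
  [[-0.4,0.05,0],[0,0,0]],
  [[-0.34,0.03,0],[0,0,0]],
])

```text
time_s: 23.98
position: [0.4644, -0.2739, 0.185]
tool_rot: [0.707, 0.707, 0.0, 0.0]
contact_force: [-0.6, 0.7, -0.3]
gripper_width: 0.0855
grasp_force: 0.0
```

```bash
python3 - <<'E'
from h import *
print(status.state()['position'])
c=snap('top','t5')
cv2.imwrite('pics/t5b.png',cv2.resize(c['image'][150:330,70:500,::-1],(800,335),interpolation=cv2.INTER_CUBIC))
d=c['depth']; v,u=np.mgrid[225:295,85:165]
p=np.array([world(c,a,b) for a,b in zip(u.ravel(),v.ravel())]); q=p[(p[:,2]>.075)&(p[:,2]<.1)]; print('jar',len(q),(q[:,:2].max(0)+q[:,:2].min(0))/2,np.median(q[:,2]))
v,u=np.mgrid[160:250,225:335]
p=np.array([world(c,a,b) for a,b in zip(u.ravel(),v.ravel())]); q=p[(p[:,2]>.009)&(p[:,2]<.022)]; m=cv2.minAreaRect((q[:,:2]*1000).astype(np.float32)); print('stand',m)
v,u=np.mgrid[210:310,370:490]
p=np.array([world(c,a,b) for a,b in zip(u.ravel(),v.ravel())])
for n,lo,hi in(('amber',.145,.16),('white',.124,.14)):
    q=p[(p[:,2]>lo)&(p[:,2]<hi)]; print(n,len(q), q.mean(0) if len(q) else '')
E
```

```text
[ 0.46442905 -0.27385506  0.18501463]
jar 529 [0.45651882 0.33632086] 0.08729584310573513
stand ((581.338623046875, 4.543861389160156), (169.9386444091797, 150.79388427734375), 85.85188293457031)
amber 0 
white 412 [ 0.46590456 -0.27105673  0.13291679]
```

View pics/t5b.png

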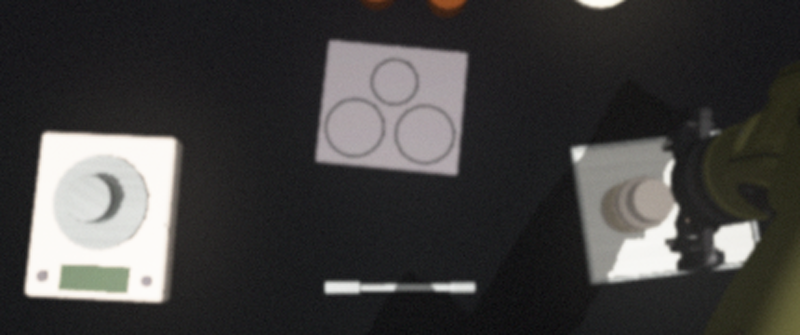

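The jar stands at the pan centre, measured (456.5,336.3) against (455.8,336.5), and the stand's three rings at (395,80), (355,127) and (424,133) are empty. Next the white bottle goes back.

Emit:
jog_arm([
  [[0,0,0.1],[0,0,0]],
  [[0.005,0.003,0.3],[0,0,0]],
  [[0,0,0.3],[0,0,0]],
  [[0,0,0.1],[0,0,0]],
  [[0,0,0],[0,0,0]],
  [[0,0,0],[0,0,0]],
])

```text
time_s: 24.78
position: [0.4655, -0.2716, 0.1057]
tool_rot: [0.706, 0.708, 0.0, 0.001]
contact_force: [0.2, 0.3, 0.2]
gripper_width: 0.0855
grasp_force: 0.0
```

Emit:
jog_arm([
  [[0,0,0],[0,0,0]],
  [[0,0,0],[0,0,0]],
  [[0,0,0],[0,0,0]],
  [[0,0,0],[0,0,0]],
  [[0,0,0],[0,0,0]],
], jaw=0, squeeze=50)

```text
time_s: 25.4
position: [0.4653, -0.2719, 0.1054]
tool_rot: [0.707, 0.708, 0.0, 0.001]
contact_force: [0.6, 0.5, 5.1]
gripper_width: 0.0426
grasp_force: 50.9
```

Emit:
jog_arm([
  [[0,0,-0.1],[0,0,0]],
  [[0,0,-0.2],[0,0,0]],
  [[0,0,-0.3],[0,0,0]],
  [[0.1,0,-0.1],[0,0,0]],
  [[0.2,0.1,0],[0,0,0]],
  [[0.3,0.1,0],[0,0,0]],
  [[0.35,0.1,0],[0,0,0]],
  [[0.35,0.1,0],[0,0,0]],
  [[0.35,0.1,0],[0,0,0]],
  [[0.35,0.1,0],[0,0,0]],
])

```text
time_s: 26.65
position: [0.5235, -0.0696, 0.1737]
tool_rot: [0.707, 0.708, -0.001, -0.001]
contact_force: [0.6, 0.0, -2.2]
gripper_width: 0.0423
grasp_force: 51.3
```

Emit:
jog_arm([
  [[0.35,0.1,0],[0,0,0]],
  [[0.35,0.1,0],[0,0,0]],
  [[0.3,0.09,0],[0,0,0]],
  [[0.15,0,0],[0,0,0]],
  [[0.06,0,0],[0,0,0]],
  [[0,0,0.15],[0,0,0]],
  [[0,0,0.2],[0,0,0]],
  [[0,0,0.15],[0,0,0]],
  [[0,0,0.04],[0,0,0]],
  [[0,0,0],[0,0,0]],
])

```text
time_s: 27.9
position: [0.5531, 0.0492, 0.1204]
tool_rot: [0.707, 0.707, -0.0, -0.0]
contact_force: [0.0, -0.1, -2.1]
gripper_width: 0.0426
grasp_force: 51.3
```

Emit:
jog_arm([
  [[0,0,0.03],[0,0,0]],
  [[0,0,0.01],[0,0,0]],
  [[0,0,0],[0,0,0]],
])

```text
time_s: 28.28
position: [0.5534, 0.0496, 0.1168]
tool_rot: [0.707, 0.708, 0.0, 0.0]
contact_force: [-0.3, 0.1, -1.9]
gripper_width: 0.0424
grasp_force: 51.3
```

Emit:
jog_arm([
  [[0,0,0.01],[0,0,0]],
  [[0,0,0],[0,0,0]],
])

```text
time_s: 28.52
position: [0.5536, 0.0497, 0.1164]
tool_rot: [0.707, 0.708, 0.0, 0.0]
contact_force: [-1.1, 0.8, 3.7]
gripper_width: 0.0429
grasp_force: 51.9
```

Emit:
jog_arm([
  [[0,0,0],[0,0,0]],
  [[0,0,0],[0,0,0]],
  [[0,0,0],[0,0,0]],
  [[0,0,-0.1],[0,0,0]],
  [[0,0,-0.35],[0,0,0]],
  [[0,0,-0.35],[0,0,0]],
  [[-0.2,0,0],[0,0,0]],
  [[-0.4,-0.1,0],[0,0,0]],
  [[-0.5,-0.1,0],[0,0,0]],
  [[-0.5,-0.1,0],[0,0,0]],
], jaw=1)

```text
time_s: 29.78
position: [0.5225, -0.1122, 0.1951]
tool_rot: [0.707, 0.708, -0.0, -0.0]
contact_force: [1.2, -0.8, 0.4]
gripper_width: 0.0853
grasp_force: 0.0
```

Emit:
jog_arm([
  [[-0.5,-0.1,0],[0,0,0]],
  [[-0.5,-0.1,0],[0,0,0]],
  [[-0.5,-0.1,0],[0,0,0]],
  [[-0.5,-0.1,0],[0,0,0]],
  [[-0.4,-0.06,0],[0,0,0]],
  [[-0.17,0,0],[0,0,0]],
  [[0,0,0.1],[0,0,0]],
  [[0,0,0],[0,0,0]],
  [[0,0,0],[0,0,0]],
])

```text
time_s: 30.9
position: [0.4778, -0.3659, 0.1853]
tool_rot: [0.706, 0.708, 0.0, -0.001]
contact_force: [0.5, -0.4, -0.3]
gripper_width: 0.0858
grasp_force: 0.0
```

```bash
python3 - <<'E'
from h import *
print(status.state()['position'])
c=snap('top','t6')
v,u=np.mgrid[160:250,225:335]
p=np.array([world(c,a,b) for a,b in zip(u.ravel(),v.ravel())]); q=p[(p[:,2]>.135)&(p[:,2]<.16)]
print(len(q),q.mean(0),cv2.minEnclosingCircle((q[:,:2]*1000).astype(np.float32)))
w=snap('wrist','w6')
E
```

```text
[ 0.47783002 -0.3659289   0.18533101]
393 [0.55425179 0.04880223 0.14419048] ((554.715576171875, 48.6049919128418), 21.997541427612305)
```

View pics/w6.png

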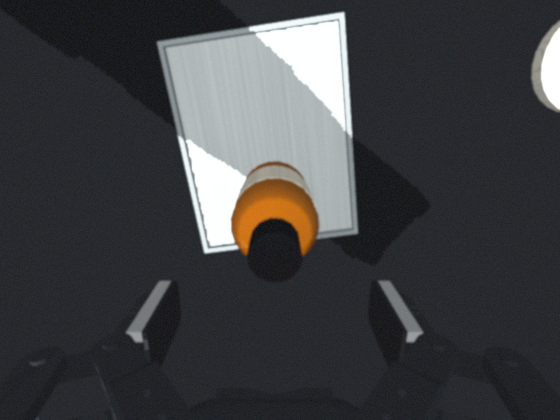

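The white bottle is back within about 1 mm. In the wrist view the amber cap at (274,248) is centred between the fingers.

Emit:
jog_arm([
  [[-0.012,0.002,0.1],[0,0,0]],
  [[0,0,0.25],[0,0,0]],
  [[0,0,0.2],[0,0,0]],
  [[0,0,0.08],[0,0,0]],
  [[0,0,0],[0,0,0]],
  [[0,0,0],[0,0,0]],
])

```text
time_s: 31.75
position: [0.4786, -0.3691, 0.1234]
tool_rot: [0.707, 0.708, 0.0, 0.001]
contact_force: [-0.3, 0.0, -0.1]
gripper_width: 0.085
grasp_force: 0.0
```

Emit:
jog_arm([
  [[0,0,0],[0,0,0]],
  [[0,0,0],[0,0,0]],
  [[0,0,0],[0,0,0]],
  [[0,0,0],[0,0,0]],
  [[0,0,0],[0,0,0]],
  [[0,0,0],[0,0,0]],
], jaw=0, squeeze=50)

```text
time_s: 32.5
position: [0.4783, -0.369, 0.1231]
tool_rot: [0.707, 0.708, 0.0, 0.001]
contact_force: [0.2, 0.3, 4.4]
gripper_width: 0.0316
grasp_force: 50.3
```

Emit:
jog_arm([
  [[0,0,-0.1],[0,0,0]],
  [[0,0,-0.2],[0,0,0]],
  [[0,0,-0.3],[0,0,0]],
  [[0.1,0,-0.1],[0,0,0]],
  [[0.2,0.1,0],[0,0,0]],
  [[0.3,0.1,0],[0,0,0]],
  [[0.35,0.1,0],[0,0,0]],
  [[0.35,0.1,0],[0,0,0]],
  [[0.35,0.1,0],[0,0,0]],
  [[0.35,0.1,0],[0,0,0]],
])

```text
time_s: 33.75
position: [0.5369, -0.1653, 0.1908]
tool_rot: [0.706, 0.708, -0.0, -0.002]
contact_force: [0.3, -0.5, -3.9]
gripper_width: 0.0314
grasp_force: 50.3
```

Emit:
jog_arm([
  [[0.35,0.1,0],[0,0,0]],
  [[0.35,0,0],[0,0,0]],
  [[0.3,0,0],[0,0,0]],
  [[0.2,0,0],[0,0,0]],
  [[0.13,0,0],[0,0,0]],
  [[0,0,0.15],[0,0,0]],
  [[0,0,0.2],[0,0,0]],
  [[0,0,0.15],[0,0,0]],
  [[0,0,0.04],[0,0,0]],
  [[0,0,0],[0,0,0]],
])

```text
time_s: 35.0
position: [0.5475, -0.036, 0.1383]
tool_rot: [0.707, 0.707, -0.0, -0.0]
contact_force: [-0.1, 0.5, -4.1]
gripper_width: 0.0315
grasp_force: 50.2
```

Emit:
jog_arm([
  [[0,0,0.03],[0,0,0]],
  [[0,0,0.01],[0,0,0]],
  [[0,0,0],[0,0,0]],
])

```text
time_s: 35.38
position: [0.5477, -0.0356, 0.1348]
tool_rot: [0.707, 0.708, 0.0, 0.0]
contact_force: [-0.3, 0.4, -4.3]
gripper_width: 0.0316
grasp_force: 50.3
```

Emit:
jog_arm([
  [[0,0,0.01],[0,0,0]],
  [[0,0,0],[0,0,0]],
])

```text
time_s: 35.62
position: [0.5478, -0.0356, 0.1341]
tool_rot: [0.707, 0.708, 0.0, 0.0]
contact_force: [-1.2, -0.5, -0.5]
gripper_width: 0.032
grasp_force: 50.9
```

Contact made. I'll release it, rise and retreat.

Emit:
jog_arm([
  [[0,0,0],[0,0,0]],
  [[0,0,0],[0,0,0]],
  [[0,0,0],[0,0,0]],
  [[0,0,-0.1],[0,0,0]],
  [[0,0,-0.35],[0,0,0]],
  [[0,0,-0.4],[0,0,0]],
  [[-0.3,0,-0.2],[0,0,0]],
  [[-0.5,-0.1,0],[0,0,0]],
  [[-0.5,-0.2,0],[0,0,0]],
  [[-0.5,-0.2,0],[0,0,0]],
], jaw=1)

```text
time_s: 36.88
position: [0.4975, -0.2172, 0.2395]
tool_rot: [0.706, 0.708, 0.0, 0.001]
contact_force: [-0.1, 0.2, 0.1]
gripper_width: 0.0855
grasp_force: 0.0
```

Emit:
jog_arm([
  [[-0.5,-0.2,0],[0,0,0]],
  [[-0.5,-0.2,0],[0,0,0]],
  [[-0.3,-0.1,0],[0,0,0]],
  [[0,0,0],[0,0,0]],
  [[0,0,0],[0,0,0]],
])

```text
time_s: 37.5
position: [0.4481, -0.3453, 0.239]
tool_rot: [0.707, 0.708, 0.0, -0.0]
contact_force: [0.3, -0.1, -0.1]
gripper_width: 0.0854
grasp_force: 0.0
```

```bash
python3 - <<'E'
from h import *
c=snap('top','t7'); cv2.imwrite('pics/t7b.png',cv2.resize(c['image'][:,:,::-1],(800,600)))
def f(n,u0,u1,v0,v1,lo,hi):
    v,u=np.mgrid[v0:v1,u0:u1]; p=np.array([world(c,a,b) for a,b in zip(u.ravel(),v.ravel())]); q=p[(p[:,2]>lo)&(p[:,2]<hi)]; print(n,len(q),q.mean(0).round(4))
f('amber',276,322,192,241,.155,.18); f('white',241,276,192,234,.135,.16); f('jar',85,165,225,295,.075,.1)
E
```

```text
amber 231 [ 0.548  -0.0345  0.1641]
white 393 [0.5543 0.0487 0.1442]
jar 527 [0.4562 0.335  0.0869]
```

View pics/t7b.png

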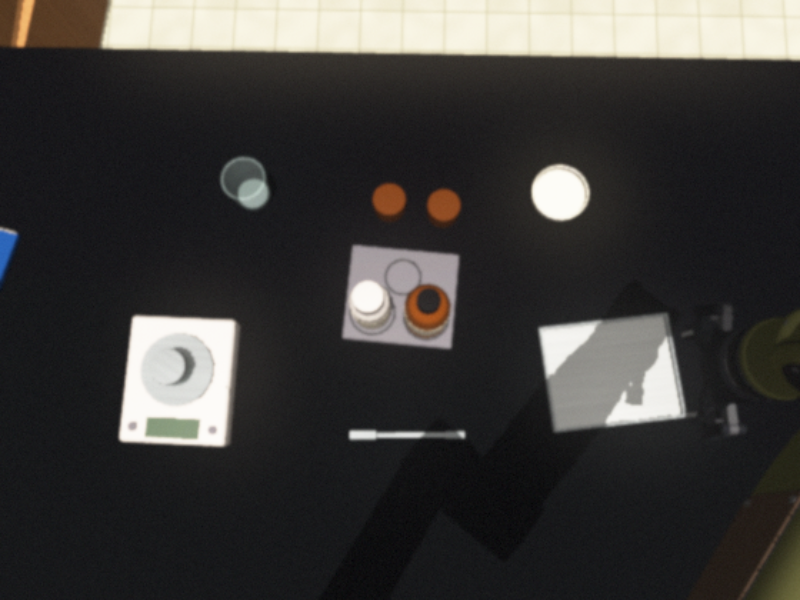

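Amber (428,300) and white (369,295) are back within about 1 mm, the jar is centred on the pan (170,367), and the bystanders haven't moved.

```bash
python3 -c "
from plant import workorder; print(workorder.hand_in())"
```

```text
the job is handed in; nothing more can be done
None
```

The job is done and handed in at about 38 s of the 138 s allowed: the jar stands in the middle of the balance pan, both bottles are back upright within about 1 mm of where they started, and the beaker, dish, spatula and brown look-alikes were left alone.

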